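Slide the tomato tin home along the blue wooden rail

ROBOT

A 6-joint arm with a two-finger parallel gripper is mounted at the origin on a cart in front of the work surface, level with it; the furniture and walls round the work are solid. World frame = base frame: x ahead of the robot, y to its left, z up, the work surface at z = 0. Lengths are in m, angles in rad, forces in N, time in s.
With the tool pointing down it reaches from about 0.3 to 0.875 m from the base axis. Payload 6.4 kg.
Tool frame: the origin (TCP) lies at the very end of the fingers, on their centre line; the grasp point (between the pads) lies 19 mm behind it; z points along the fingers, y is the direction in which the jaws open and shut (so a half turn about z gives the same grasp; the last joint's range is limited). The gripper opens to 88 mm and grips with 3 to 60 N. Pads are 18 mm wide; open, the fingers measure 123 mm over their backs; the gripper's body (75 mm by 187 mm) begins 45 mm behind the grasp point.
Start: joints at [0.987, 0.181, 1.607, -0, 1.354, -0.206], TCP at [0.212, 0.534, 0.239] pointing down, gripper open.
Joint ranges: [-2.99, 2.99], [-0.89, 2.07], [0.3, 2.58], [-1.14, 4.28], [0, 2.63], [-3.12, 3.12]. Speed limits (rad/s): [2.57, 2.57, 3.01, 3.14, 3.14, 3.14].

INTERFACE

Orientations are given as a unit quaternion [x, y, z, w].
In Python, from rig import status, eyes, bot gives the robot as it stands.
- The arm moves only by the tool carry_out, never from a script. Its argument "motion" is one flat list of numbers, 6 for each row, row after row: the shift along the world's x, y, z as a fraction of full scale, then the turn, a rotation vector about the world's x, y, z as a fraction of full scale. In form: [x, y, z, rx, ry, rz, x, y, z, rx, ry, rz, ...]. A call has 1 to 8 rows; each row shifts and turns the commanded pose from where the row before left it; what a row does not reach is not made up. Full scale, the value 1, is 3 cm for a shift and 0.1 rad for a turn. A row lasts 1/8 s, in which the tool goes at most 62.5 mm and 10.7 degrees, less where a joint would pass 70% of its speed; a pose out of reach is approached as far as the arm can. A call with a number of a shift or a turn outside -1 to 1 is refused whole. A call with a gripper value outside its range is refused whole. "fingers" is the opening, from -1 (shut) to 1 (fully open), so that 0 is half open, set as the call begins (left out, the last holds). The fingers move at their own pace and stop on an object; the grip force is fixed at half the most. Time passes only in rows, so rows that do not move let the fingers close. It gives the time, the measured TCP pose, the force and the opening at its end, in the units of the state.
- status.read_state(): the state, without advancing time (a new reading comes with each control period).
- eyes.snapshot(name): name is "side" or "top"; returns the picture (420x560x3 uint8, blue, green, red); there is no depth.
- eyes.camera_info(name): a dict with "mtx" (3x3 intrinsics, pixels), "R" (3x3) and "t" (3): a world point X has camera coordinates R X + t. Camera axes: x right, y down, z forward; pixel columns grow to the right and rows downward; lengths in m; the calibration is good to about 2 mm. A picture is of the moment at which its call begins. camera_info takes no time and is no camera call.
- bot.job_done(): hands the job in, once; it reports no verdict.
The state is a dict: "time_s": time; "joints": joint angles; "qvel": joint speeds; "joint_efforts": joint torques, N m; "eef_pos": TCP position; "orientation": TCP orientation; "contact_force": force on the tool from outside, world axes, zero at the start; "moment": the same for the moment, N m; "gripper_width": opening from 0.0 (shut) to 1.0 (fully open).
Only numpy, scipy, OpenCV 4.12 (cv2) and the standard library are available. Lean on these libraries where they do the work, as an engineer would, in place of code of your own. Each camera call takes 0.05 s, during which the arm holds its last target.

TASK

Push the short tomato tin along the blue wooden rail until it stands against the stop at the rail's right-hand end, parked in the corner. Keep it against the rail and standing flat on the worktop all the way (slide it, do not lift or tip it), and leave the jam jar, the apple and the other things alone.

Things in the scene. Friction and masses are not known exactly. Their poses are not given: they have to be found in the camera images.
- tin: Short round tin, cream label with red tomatoes (may face away), pale gold lid; diameter 75 mm (too wide for many grippers), height 58 mm, about 0.26 kg. Loose, standing upright 1 to 4 mm in front of the rail's long wall; a push of about 1 to 5 N slides it along. Origin: centre of its underside, z up; its yaw means nothing.
- rail: Fixed L-shaped rail of blue-painted wood, 36 mm high, walls 14 mm thick. Origin: on the worktop, mid-length on the long wall's front face, which is the plane x = 0 from y = -200 to +200 mm; x points through the wall, away from the robot, y along it to the left, z up. Stop: cross wall at the right end, inner face y = -200 mm, x = -95 mm to 0; left end open. Tin home in the corner: centre at x = -38, y = -162 mm.
- jam_jar: Bystander: jar of pink jam with a yellow lid, 66 mm across, 100 mm high, loose, off to the right. Origin: centre of its underside.
- apple: Bystander: red apple, 72 mm across, 63 mm high, loose, off to the right. Origin: centre of its underside.
Not all that is in view belongs to the job. What is shaped like the tin but green or turquoise is not meant.

How it is judged:
At the end, for the whole second after the job is handed in: The tin stands upright and still on the worktop in the corner of the rail, no more than 12 mm short of touching the stop and the long wall; jam jar and apple are within 20 mm of where they stood (y of tin in the frame of rail between -0.172 and -0.15 m and x of tin in the frame of rail between -0.05 and -0.028 m and angle between tin's own z axis and vertical below 0.1 rad and height (world z) of tin below 0.006 m and linear speed of tin below 0.01 m/s and distance of each of jam_jar, apple from where it was at the start of the episode below 0.02 m).
It fails at once if the tin strays more than 18 mm from the rail's long wall (x of tin in the frame of rail below -0.056 m).
It fails at once if the tin is lifted more than 10 mm off the worktop (height (world z) of tin above 0.01 m).
It fails at once if the tin is tipped by more than about 17 degrees (angle between tin's own z axis and vertical above 0.3 rad).
It fails at once if the jam jar or the apple is moved by more than 20 mm (distance of any of jam_jar, apple from where it was at the start of the episode above 0.02 m).
It also fails if it takes over 35 s, if anything falls off the work surface, if the arm or the gripper's body presses on something with over 40 N, if the wrist force passes 120 N, or if a joint passes its speed limit or range.

## Working session

There is one attempt and no reset: what is moved stays moved. The work goes in short steps, Python scripts to look and compute and a tool call to move; the robot and the scene stay as the last step left them, time stands still between calls to the robot, and variables do not carry over. Pictures are saved under pics/ and viewed, and the job is handed in when it is done.

Besides the shell and the picture viewer there is one more tool, called after "Emit:" as a command line: name --argument value ..., lists and objects as JSON in quotes. carry_out: Moves the arm, as the interface text tells. Its arguments: {"type":"object","properties":{"motion":{"type":"array","items":{"type":"number"}},"fingers":{"type":"number"}},"required":["motion"]}

```bash
mkdir -p pics; ls
python3 - <<'E'
from rig import status, eyes, bot
import cv2
print(status.read_state())
for n in("side","top"):
    cv2.imwrite(f"pics/{n}0.png",eyes.snapshot(n)); print(n,eyes.camera_info(n))
E
```

```text
pics
{'time_s': 0.0, 'joints': array([ 9.86689426e-01,  1.81522297e-01,  1.60801926e+00,  9.08672015e-06,
        1.35379719e+00, -2.06324243e-01]), 'qvel': array([-1.42763164e-03, -4.02572910e-04,  1.98299889e-04,  1.02286911e-03,
       -3.14388992e-05,  1.16124644e-04]), 'joint_efforts': array([-5.83834044e-04, -4.33883500e+01, -3.41840386e+01,  7.01922504e-02,
        3.88962461e-02, -1.41605174e-04]), 'eef_pos': array([0.21178309, 0.53399368, 0.23781525]), 'orientation': array([ 1.87770953e-01,  9.82212455e-01, -8.04037944e-04, -3.40222872e-04]), 'contact_force': array([-0.22366567,  0.33053002, -0.7226544 ]), 'moment': array([ 0.01158615, -0.05765783,  0.02794098]), 'gripper_width': 0.999665595798802}
side {'mtx': array([[519.72007799,   0.        , 282.52717822],
       [  0.        , 519.72007799, 204.88067734],
       [  0.        ,   0.        ,   1.        ]]), 'R': array([[ 0.98185114, -0.18806434, -0.02449766],
       [-0.1120853 , -0.47121574, -0.87486719],
       [ 0.15298764,  0.86173518, -0.48374297]]), 't': array([-0.5120613 ,  0.06158201,  1.37954031])}
top {'mtx': array([[400.65901733,   0.        , 274.4525927 ],
       [  0.        , 400.65901733, 205.11003117],
       [  0.        ,   0.        ,   1.        ]]), 'R': array([[ 1.13936222e-03, -9.99627736e-01, -2.72597140e-02],
       [-9.97123105e-01,  9.30369763e-04, -7.57934515e-02],
       [ 7.57905979e-02,  2.72676469e-02, -9.96750852e-01]]), 't': array([-0.07810958,  0.50374376,  1.18986146])}
```

View pics/side0.png

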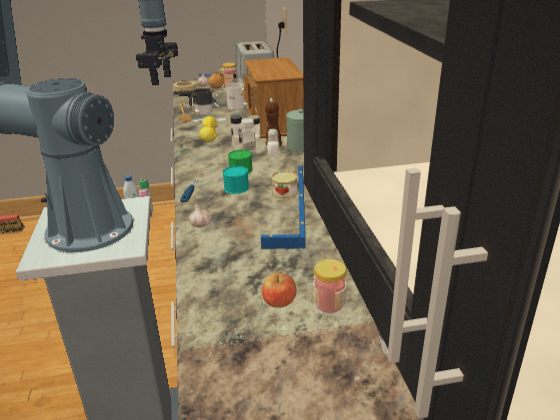

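View pics/top0.png

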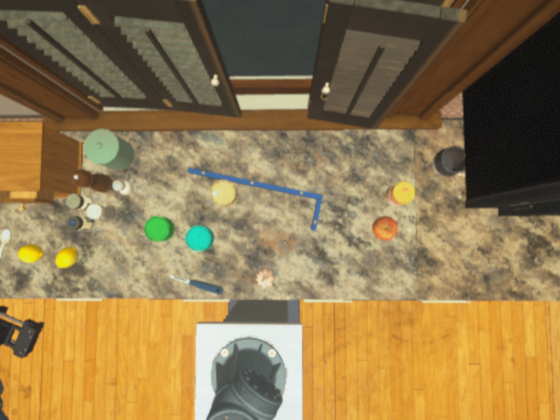

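Run:
```python
import cv2
a=cv2.imread("pics/top0.png")[140:260,140:340]; cv2.imwrite("pics/topc.png",cv2.resize(a,None,fx=4,fy=4,interpolation=cv2.INTER_CUBIC))
a=cv2.imread("pics/side0.png")[145:265,180:340]; cv2.imwrite("pics/sidec.png",cv2.resize(a,None,fx=5,fy=5,interpolation=cv2.INTER_CUBIC))
```

```text
(no output)
```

View pics/topc.png

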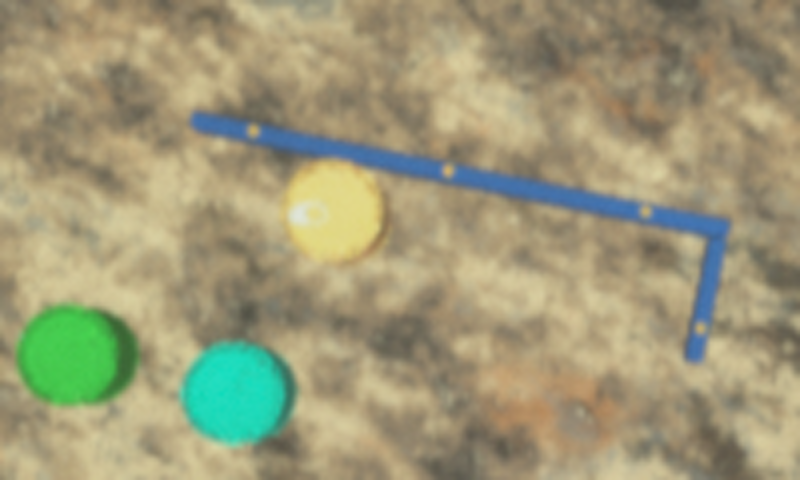

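View pics/sidec.png

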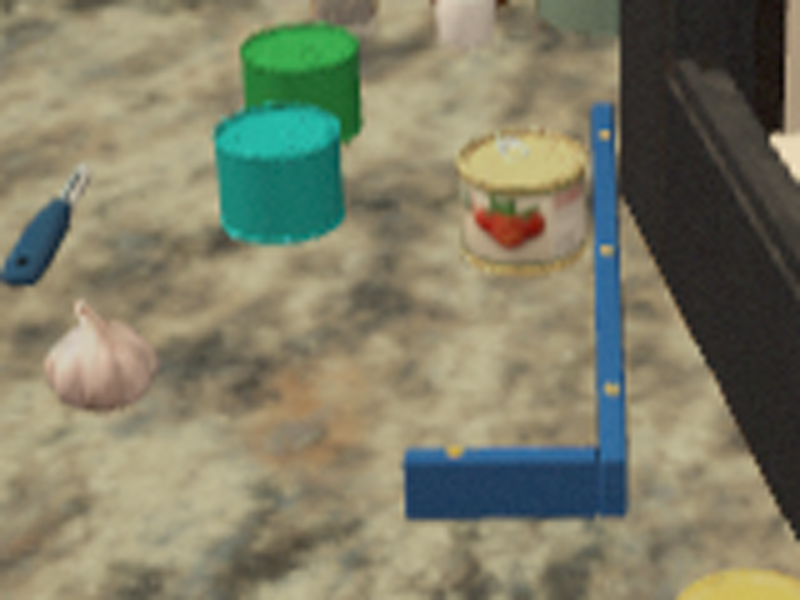

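```bash
cat > h.py <<'E'
import numpy as np
from rig import status, eyes, bot
def px2w(n,u,v,z):
    c=eyes.camera_info(n);K=c["mtx"];R=c["R"];t=c["t"]
    d=R.T@np.linalg.solve(K,[u,v,1]);o=-R.T@t
    return o+d*(z-o[2])/d[2]
def proj(n,X):
    c=eyes.camera_info(n);p=c["mtx"]@(c["R"]@np.array(X)+c["t"]);return p[:2]/p[2]
E
python3 - <<'E'
from h import *
f=lambda x,y:( (x+.5)/4+140-.5,(y+.5)/4+140-.5)
g=lambda x,y:( (x+.5)/5+180-.5,(y+.5)/5+145-.5)
for nm,p,z in [("s1",(253,131),.036),("s2",(447,171),.036),("s3",(645,212),.036),("stopscrew",(700,328),.036),("frontL",(192,127),.036),("backL",(197,112),.036),("outer corner",(730,221),.036),("stop end R",(703,362),.036),("stop end L",(686,360),.036),("tintop",(335,211),.058),("teal",(236,392),.058),("green",(68,355),.058)]:
    print(nm,px2w("top",*f(*p),z).round(4))
for nm,p,z in [("s1",(604,135),.036),("s2",(606,250),.036),("s3",(612,389),.036),("stopscrew",(456,451),.036),("tin",(522,160),.058)]:
    print("side",nm,px2w("side",*g(*p),z).round(4))
for nm,p in [("jar",(403,193)),("apple",(385,228)),("garlic",(264,278))]: print(nm,px2w("top",*p,.05).round(3))
E
```

```text
s1 [0.6012 0.1366 0.036 ]
s2 [ 0.5706 -0.0095  0.036 ]
s3 [ 0.5395 -0.1571  0.036 ]
stopscrew [ 0.4534 -0.1973  0.036 ]
frontL [0.6044 0.1828 0.036 ]
backL [0.6157 0.1792 0.036 ]
outer corner [ 0.5327 -0.22    0.036 ]
stop end R [ 0.4283 -0.1993  0.036 ]
stop end L [ 0.4298 -0.1868  0.036 ]
tintop [0.5383 0.0707 0.058 ]
teal [0.406  0.1416 0.058 ]
green [0.4328 0.2656 0.058 ]
side s1 [0.603  0.1337 0.036 ]
side s2 [ 0.5717 -0.0117  0.036 ]
side s3 [ 0.542  -0.1587  0.036 ]
side stopscrew [ 0.4554 -0.1985  0.036 ]
side tin [0.5401 0.0668 0.058 ]
jar [ 0.536 -0.454  0.05 ]
apple [ 0.434 -0.4    0.05 ]
garlic [ 0.29  -0.049  0.05 ]
```

Candidates: the tin with cream label, tomatoes and gold lid is at top (223,193) / side (284,185). The turquoise tin is at top (199,238) and the green one at top (158,229); neither is meant. The crop confirms the cream one, about 2.5 mm off the rail.

Plan: approach from the left with the fingers about 30 mm apart across the rail, as a cradle behind the tin, then push along the rail.

Emit:
carry_out --motion '[0.33,-1,0,0,0,-1,0.33,-1,0,0,0,-1,0.33,-1,0,0,0,-1,0.33,-1,0,0,0,-1,0.33,-1,0,0,0,-1,0.33,-1,0,0,0,-1,0.33,-1,0,0,0,-1,0.33,-1,0,0,0,-1]' --fingers -0.32

```text
time_s: 1.1
eef_pos: [0.2913, 0.2934, 0.2384]
orientation: [0.557, 0.831, -0.0, -0.0]
contact_force: [0.1, 0.5, -0.6]
gripper_width: 0.339
```

Emit:
carry_out --motion '[1,-0.9,0,0,0,-1,1,-0.9,0,0,0,-1,1,-0.9,0,0,0,-1,1,-0.9,0,0,0,-1,1,-0.9,0,0,0,-1,1,-0.9,0,0,0,-1,0,0,0,0,0,0,0,0,0,0,0,0]'

```text
time_s: 2.1
eef_pos: [0.4706, 0.1327, 0.2382]
orientation: [0.776, 0.631, -0.001, -0.001]
contact_force: [0.5, -0.0, -0.7]
gripper_width: 0.344
```

Emit:
carry_out --motion '[0.7,0,0,0,0,0,0.7,0,0,0,0,0,0.7,-0.06,0,0,0,0,0.7,0,0,0,0,0,0,0,-0.9,0,0,0,0,0,-0.9,0,0,0,0,0,-0.9,0,0,0,0,0,-0.9,0,0,0]'

```text
time_s: 3.1
eef_pos: [0.5542, 0.1321, 0.13]
orientation: [0.776, 0.631, -0.0, -0.0]
contact_force: [0.1, 0.4, -0.0]
gripper_width: 0.343
```

Run:
```python
from h import *
import cv2
for n in("side","top"):
    a=eyes.snapshot(n); c=a[80:265,180:400] if n=="side" else a[120:270,140:340]
    cv2.imwrite(f"pics/{n}1.png",cv2.resize(c,None,fx=3.2,fy=3.2,interpolation=cv2.INTER_CUBIC))
s=status.read_state();print(s["eef_pos"],s["contact_force"])
```

```text
[0.55193893 0.13182036 0.12765072] [-0.36484114  0.45445071 -0.23472102]
```

View pics/side1.png

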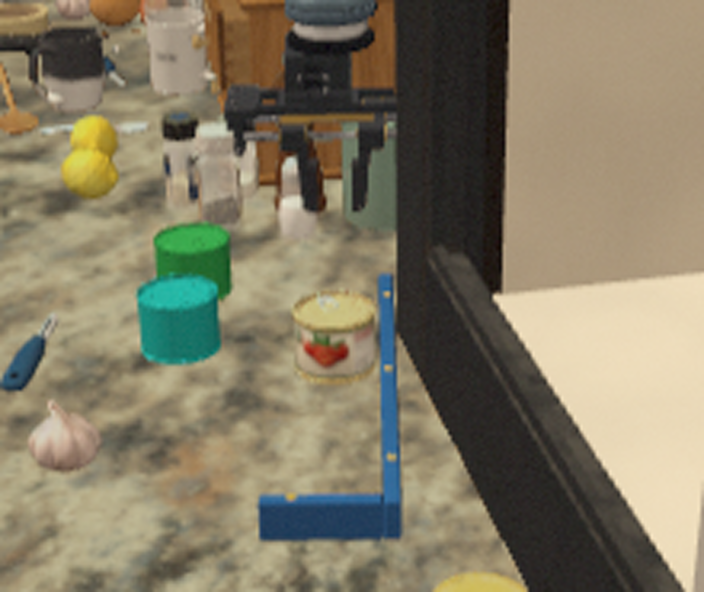

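View pics/top1.png

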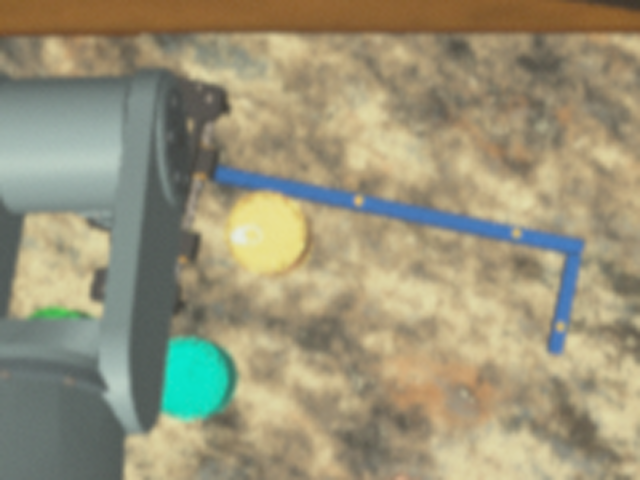

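Emit:
carry_out --motion '[0.08,-0.02,-0.9,0,0,0,0,0,-0.9,0,0,0,0,0,-0.9,0,0,0,0,0,-0.9,0,0,0,0,0,0,0,0,0,0,0,0,0,0,0]'

```text
time_s: 3.95
eef_pos: [0.5586, 0.1306, 0.0244]
orientation: [0.776, 0.631, 0.001, 0.001]
contact_force: [0.3, -1.1, -0.8]
gripper_width: 0.344
```

```bash
cat >> h.py <<'E'
O=np.array([.5642,-.0091]);ey=np.array([.205,.979]);ex=np.array([.979,-.205])
def rail(p): d=np.array(p[:2])-O; return np.round([d@ex,d@ey],4)
E
python3 - <<'E'
from h import *
s=status.read_state();print(s["eef_pos"],rail(s["eef_pos"]),s["contact_force"])
E
```

```text
[0.55857877 0.1305576  0.02436953] [-0.0341  0.1356] [ 0.25978451 -1.12429371 -0.83474523]
```

Emit:
carry_out --motion '[0,0,0,0,0,0,0,0,0,0,0,0]'

```text
time_s: 4.2
eef_pos: [0.5585, 0.1302, 0.0239]
orientation: [0.776, 0.63, 0.001, 0.001]
contact_force: [-0.2, 0.1, -0.2]
gripper_width: 0.343
```

Run:
```python
from h import *
import cv2
a=eyes.snapshot("side"); c=a[110:265,200:380]
cv2.imwrite(f"pics/side2.png",cv2.resize(c,None,fx=3.8,fy=3.8,interpolation=cv2.INTER_CUBIC))
s=status.read_state();print(s["eef_pos"],rail(s["eef_pos"]),s["contact_force"])
```

```text
[0.5582673  0.13009706 0.02361655] [-0.0343  0.1351] [ 0.28145981  0.53310307 -1.20146374]
```

View pics/side2.png

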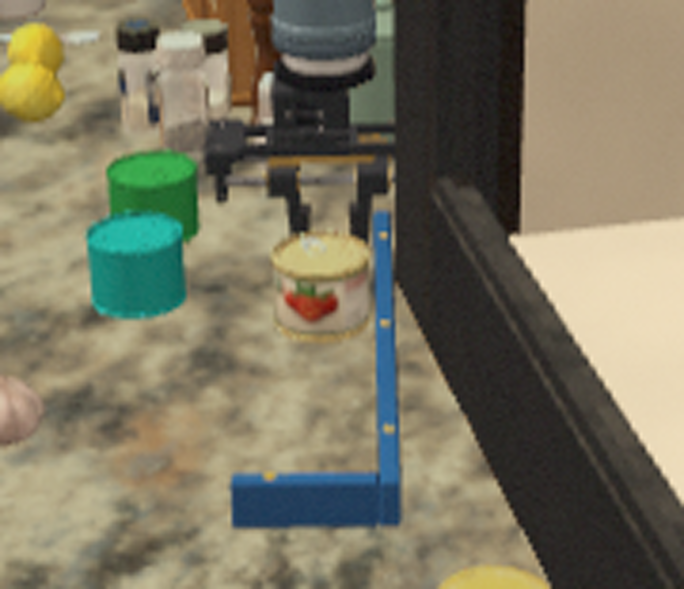

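Emit:
carry_out --motion '[-0.11,0.02,-0.1,0,0,0,0,0,0,0,0,0,0,0,0,0,0,0]'

```text
time_s: 4.62
eef_pos: [0.5542, 0.1307, 0.0196]
orientation: [0.776, 0.63, -0.0, -0.0]
contact_force: [0.3, 0.5, -0.2]
gripper_width: 0.343
```

Run:
```python
from h import *
s=status.read_state();print(s["eef_pos"],rail(s["eef_pos"]),s["contact_force"])
```

```text
[0.55423639 0.13066912 0.01959027] [-0.0384  0.1348] [ 0.31616763  0.48676589 -0.18926639]
```

Emit:
carry_out --motion '[-0.034,-0.163,0,0,0,0,-0.034,-0.163,0,0,0,0,-0.034,-0.163,0,0,0,0,-0.034,-0.163,0,0,0,0,-0.034,-0.163,0,0,0,0,-0.034,-0.163,0,0,0,0,-0.034,-0.163,0,0,0,0,-0.034,-0.163,0,0,0,0]'

```text
time_s: 5.62
eef_pos: [0.5462, 0.0912, 0.0197]
orientation: [0.776, 0.63, 0.0, 0.0]
contact_force: [0.3, 1.4, -0.0]
gripper_width: 0.34
```

Run:
```python
from h import *
import cv2
a=eyes.snapshot("side"); c=a[110:265,200:380]
cv2.imwrite(f"pics/side3.png",cv2.resize(c,None,fx=3.8,fy=3.8,interpolation=cv2.INTER_CUBIC))
a=eyes.snapshot("top"); c=a[120:270,140:340]
cv2.imwrite(f"pics/top3.png",cv2.resize(c,None,fx=3.2,fy=3.2,interpolation=cv2.INTER_CUBIC))
s=status.read_state();print(s["eef_pos"],rail(s["eef_pos"]),s["contact_force"])
```

```text
[0.54616621 0.09089065 0.01972885] [-0.0382  0.0942] [-0.45475847  0.24724094 -1.2480761 ]
```

View pics/side3.png

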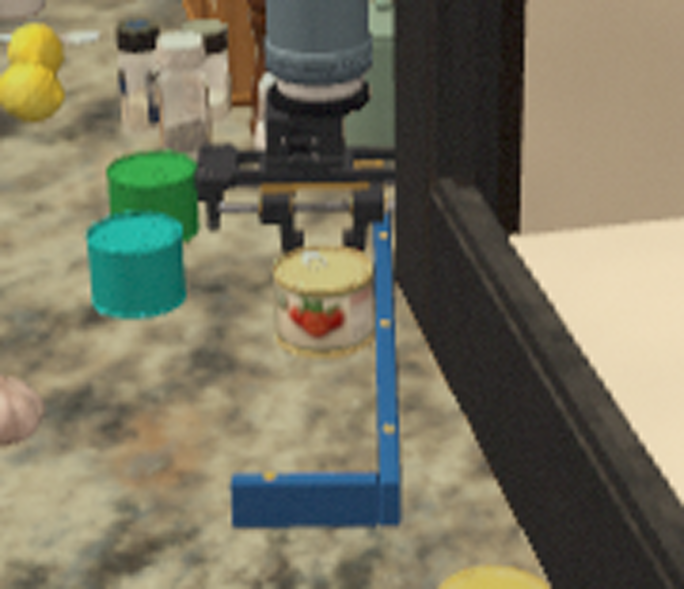

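View pics/top3.png

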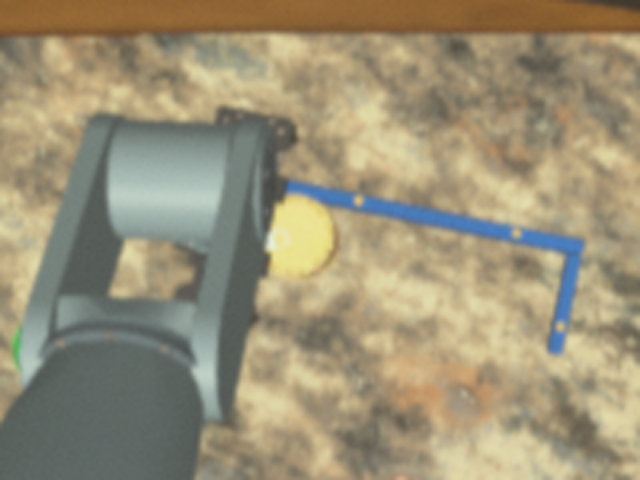

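The tin slid about 20 mm and sits against the rail, with the cradle centred behind it. I'll go on pushing.

Emit:
carry_out --motion '[-0.055,-0.261,0,0,0,0,-0.055,-0.261,0,0,0,0,-0.055,-0.261,0,0,0,0,-0.055,-0.261,0,0,0,0,-0.055,-0.261,0,0,0,0,-0.055,-0.261,0,0,0,0,-0.055,-0.261,0,0,0,0,-0.055,-0.261,0,0,0,0]'

```text
time_s: 6.72
eef_pos: [0.5329, 0.0284, 0.0197]
orientation: [0.776, 0.63, 0.0, -0.0]
contact_force: [0.8, 2.4, 0.8]
gripper_width: 0.341
```

Run:
```python
from h import *
s=status.read_state();print(s["eef_pos"],rail(s["eef_pos"]),s["contact_force"])
```

```text
[0.53294124 0.02838168 0.01972986] [-0.0383  0.0303] [0.84945795 2.36680141 0.77302761]
```

Emit:
carry_out --motion '[-0.055,-0.261,0,0,0,0,-0.055,-0.261,0,0,0,0,-0.055,-0.261,0,0,0,0,-0.055,-0.261,0,0,0,0,-0.055,-0.261,0,0,0,0,-0.055,-0.261,0,0,0,0,-0.055,-0.261,0,0,0,0,-0.055,-0.261,0,0,0,0]'

```text
time_s: 7.72
eef_pos: [0.5197, -0.0343, 0.0197]
orientation: [0.776, 0.63, -0.0, -0.0]
contact_force: [1.2, 2.1, 0.8]
gripper_width: 0.341
```

Emit:
carry_out --motion '[-0.055,-0.261,0,0,0,0,-0.055,-0.261,0,0,0,0,-0.055,-0.261,0,0,0,0,-0.055,-0.261,0,0,0,0,-0.055,-0.261,0,0,0,0,-0.055,-0.261,0,0,0,0,-0.055,-0.261,0,0,0,0,-0.055,-0.261,0,0,0,0]'

```text
time_s: 8.72
eef_pos: [0.5065, -0.0969, 0.0197]
orientation: [0.776, 0.63, -0.0, -0.0]
contact_force: [0.6, 2.0, 0.9]
gripper_width: 0.337
```

Run:
```python
from h import *
import cv2
a=eyes.snapshot("side"); c=a[130:335,200:400]
cv2.imwrite(f"pics/side4.png",cv2.resize(c,None,fx=2.9,fy=2.9,interpolation=cv2.INTER_CUBIC))
a=eyes.snapshot("top"); c=a[150:270,240:440]
cv2.imwrite(f"pics/top4.png",cv2.resize(c,None,fx=4,fy=4,interpolation=cv2.INTER_CUBIC))
s=status.read_state();print(s["eef_pos"],rail(s["eef_pos"]),s["contact_force"])
```

```text
[ 0.50648563 -0.09742698  0.01972407] [-0.0384 -0.0983] [ 0.43219364 -0.0721255  -0.07909724]
```

View pics/side4.png

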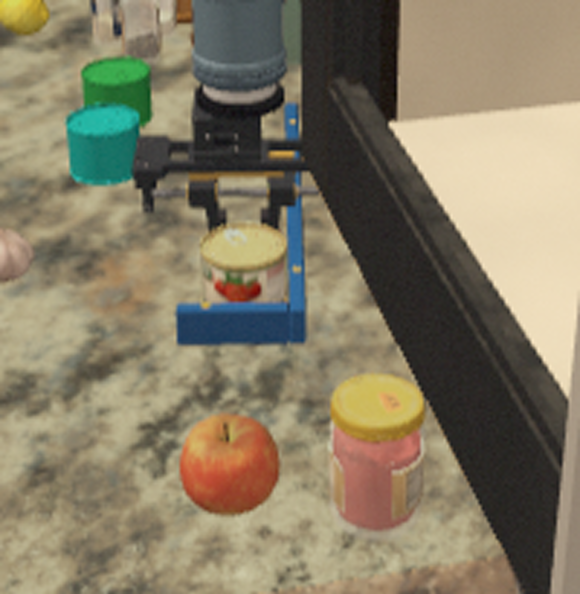

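View pics/top4.png

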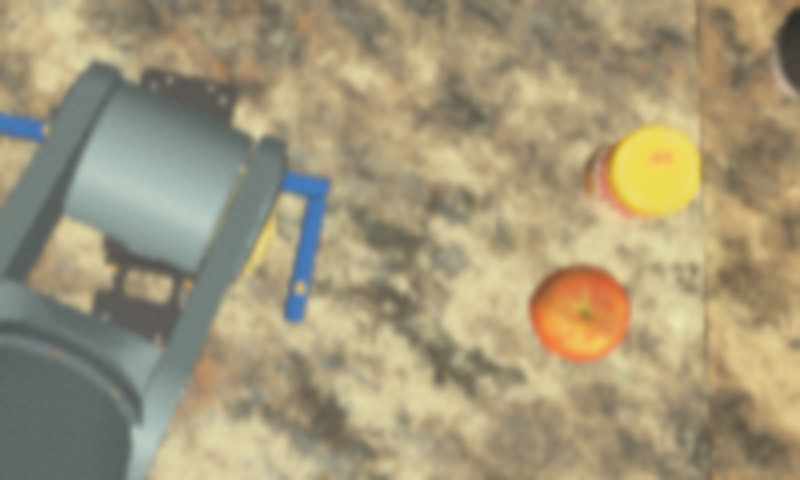

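Tin upright on the wall, stop about 20 mm ahead. The final approach is slow, with a force check.

Emit:
carry_out --motion '[-0.017,-0.08,0,0,0,0,-0.017,-0.08,0,0,0,0,-0.017,-0.08,0,0,0,0,-0.017,-0.08,0,0,0,0,-0.017,-0.08,0,0,0,0,-0.017,-0.08,0,0,0,0,-0.017,-0.08,0,0,0,0]'

```text
time_s: 9.7
eef_pos: [0.503, -0.1133, 0.0197]
orientation: [0.776, 0.63, -0.0, -0.0]
contact_force: [0.1, 1.4, 0.2]
gripper_width: 0.339
```

Emit:
carry_out --motion '[-0.01,-0.05,0,0,0,0,-0.01,-0.05,0,0,0,0]'

```text
time_s: 9.95
eef_pos: [0.5024, -0.1163, 0.0197]
orientation: [0.776, 0.63, -0.0, -0.0]
contact_force: [0.3, 1.6, -0.4]
gripper_width: 0.341
```

Run:
```python
from h import *
s=status.read_state();print(s["eef_pos"],rail(s["eef_pos"]),s["contact_force"])
```

```text
[ 0.50242277 -0.11626665  0.01968475] [-0.0385 -0.1176] [ 0.29735073  1.58864728 -0.37244782]
```

Emit:
carry_out --motion '[-0.007,-0.033,0,0,0,0,0,0,0,0,0,0]'

```text
time_s: 10.2
eef_pos: [0.5022, -0.1173, 0.0197]
orientation: [0.776, 0.63, -0.0, 0.0]
contact_force: [-0.1, 0.9, -0.4]
gripper_width: 0.338
```

Emit:
carry_out --motion '[-0.007,-0.033,0,0,0,0,0,0,0,0,0,0]'

```text
time_s: 10.45
eef_pos: [0.5021, -0.1176, 0.0197]
orientation: [0.776, 0.63, 0.0, -0.0]
contact_force: [0.8, 4.4, 0.3]
gripper_width: 0.338
```

Emit:
carry_out --motion '[-0.007,-0.033,0,0,0,0,0,0,0,0,0,0]'

```text
time_s: 10.7
eef_pos: [0.502, -0.1178, 0.0197]
orientation: [0.776, 0.63, 0.001, -0.001]
contact_force: [2.6, 8.4, 0.7]
gripper_width: 0.338
```

The force rose from about 1 to 8 N while the motion stalled, so the tin is on the stop. I'll back straight off and check.

Emit:
carry_out --motion '[0.02,0.1,0,0,0,0,0.05,0.26,0,0,0,0,0.1,0.5,0,0,0,0,0.1,0.5,0,0,0,0,0,0,0.8,0,0,0,0,0,0.9,0,0,0,0,0,0.9,0,0,0,0,0,0.9,0,0,0]'

```text
time_s: 11.7
eef_pos: [0.5099, -0.0773, 0.1255]
orientation: [0.776, 0.631, -0.0, -0.0]
contact_force: [0.3, 0.1, -0.0]
gripper_width: 0.339
```

Emit:
carry_out --motion '[0,1,0.2,0,0,0,0,1,0.2,0,0,0,0,1,0,0,0,0,0,1,0,0,0,0,0,1,0,0,0,0,0,1,0,0,0,0,0,0,0,0,0,0]'

```text
time_s: 12.58
eef_pos: [0.5094, 0.104, 0.1366]
orientation: [0.775, 0.632, -0.0, -0.0]
contact_force: [-0.1, -0.8, -0.5]
gripper_width: 0.343
```

Run:
```python
from h import *
import cv2
a=eyes.snapshot("side"); c=a[130:335,200:400]
cv2.imwrite(f"pics/side5.png",cv2.resize(c,None,fx=2.9,fy=2.9,interpolation=cv2.INTER_CUBIC))
a=eyes.snapshot("top"); c=a[150:270,240:440]
cv2.imwrite(f"pics/top5.png",cv2.resize(c,None,fx=4,fy=4,interpolation=cv2.INTER_CUBIC))
s=status.read_state();print(s["eef_pos"],rail(s["eef_pos"]),s["contact_force"])
```

```text
[0.50969891 0.10209434 0.13662985] [-0.0762  0.0977] [ 0.29997328 -0.53963375  0.44534854]
```

View pics/side5.png

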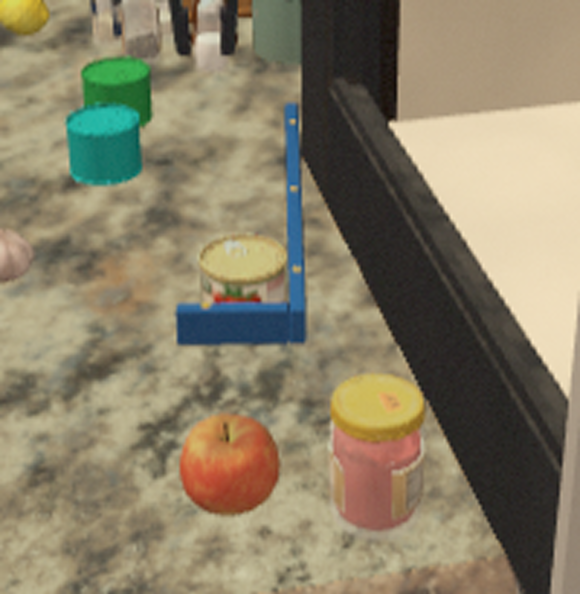

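View pics/top5.png

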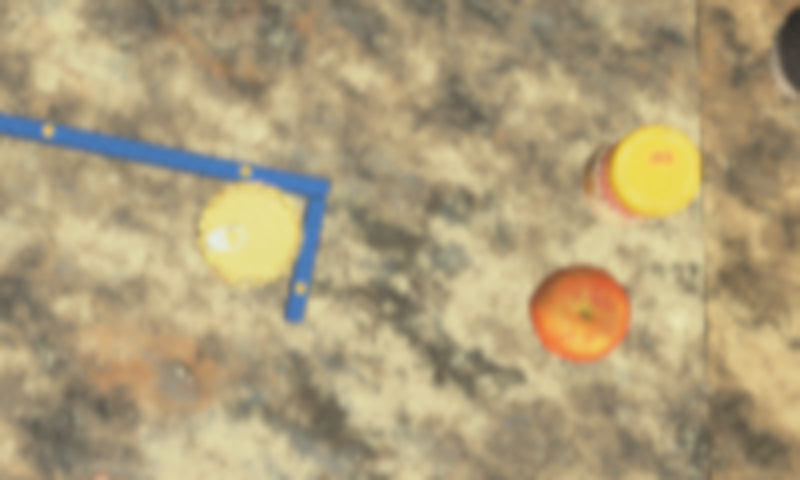

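The tin, at crop pixel (251,233), stands upright and touches both walls. The jar and apple have not moved. I'll compute its position and hand in.

Run:
```python
from h import *
g=lambda x,y,k,a,b:((x+.5)/k+a-.5,(y+.5)/k+b-.5)
x,y=rail(px2w("top",*g(251,233,4,240,150),.058)); print(x,y)
print(rail(px2w("side",*g(243,259,2.9,200,130),.058)))
if -.05<x<-.028 and -.172<y<-.15: print(bot.job_done())
```

```text
-0.0391 -0.1628
[-0.037  -0.1702]
the job is handed in; nothing more can be done
None
```

The tomato tin is parked in the corner of the rail, touching both the long wall and the stop, and the job is handed in. It took about 13 s of the 35 s allowed.

I set the fingers about 30 mm apart across the rail as a cradle behind the tin. I slid it about 233 mm along the wall until the push force rose to about 8 N and the tool stopped moving, then backed off.

- **Position:** the top camera puts the tin at x = -39 mm, y = -163 mm in the rail frame; home is -38, -162 mm. The side camera gave -37, -170 mm. They disagree by about 7 mm along the rail, but both are inside the limits. The stalled push and the top view, where the tin touches the stop, support the top-camera figure.
- **Tin upright:** the final pictures show it standing flat.
- **Jam jar and apple:** they look unmoved by eye in the final pictures. I did not measure them again.

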